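# Take the dial padlock off the instrument box

## Task

The blue instrument box is locked by a dial padlock on its hasp: turn the dial, either way, click by click, until its red line rests at the red mark on the lock body, then pull the shackle fully open and take the lock off the hasp. Finish with the open lock still in the gripper, held steady, dial upwards, a good hand's breadth (12 cm or more) above the black mat beside the box, ready to hand over. Do not put it down, and leave the cutters, the screw bin and the solder reel where they are.

Things in the scene. Friction and masses are not known exactly. Their poses are not given: they have to be found in the camera images.
- lock: padlock lying flat, dial up, in a shallow steel tray on the box's front deck: silver block 56 (its x) x 60 (its y) x 28 mm high, 0.23 to 0.4 kg in all. Origin: centre of its underside, z up, +y towards the shackle. Tray rails at the sides and back, 12.5 mm above its floor with 2 mm play, keep the body from turning. It lifts straight up out of the tray once the shackle is open, not before
- dial_grip (a point): on the dial's axis (vertical, through the lock's origin), 39 mm above the lock's underside, at mid-height of the round black knurled knob: 34 mm across, from 32 to 44.5 mm above the underside, to be gripped at any yaw. Below it is the dial's skirt, 42 mm across, 28.5 to 32 mm up. This point's y axis points along the dial's red line
- lock_dial (a joint): dial angle, rad, anticlockwise from above positive, no end stops. At 0 or a full turn (6.283) the red line is at the red mark and the lock can open. The dial clicks into ten rests 0.628 apart, one exactly at the mark; let go, it settles in the nearest. About 0.05 N m turns it. Starts 1.2 to 3.14 from the mark, either way
- dial_line (a point): outer end of the dial's red line, on the skirt's rim, 21 mm from the axis
- lock_index (a point): inner end of the fixed red mark on the lock body, on the shackle side (lock's +y), 21 mm from the dial's axis; dial_line meets it when the dial is set
- lock_shackle (a joint): how far the shackle is out along the lock's +y, m: 0 shut, 0.020 fully open (end stop). Slides against about 3 N of friction and stays where it is left; held fast unless the dial is set. The dial cannot turn while the shackle is open
- shackle_grip (a point): centre between the two legs of the U-shaped shackle, 58 mm from the lock's origin along its +y when shut, 14 mm above its underside; moves with the shackle. Legs: 8 mm round steel along the lock's y, 38 mm across outside, 22 mm inside, straight up to 10 mm beyond this point, then the bow, its outer end 29 mm beyond. Flat deck 17.5 mm below the point
- staple_hole (a point): centre of the 14 mm square hole in the hasp's staple, an upright plate on the deck, 4 mm thick (along the lock's y), 26 wide, 31 high, its middle 33.5 mm from the lock's origin along +y. The short leg (lock's +x side) passes through it and is clear of it with the shackle out by over 15 mm. Pulling draws the lock body against it: ease back 2 mm before lifting. A 3 mm hasp leaf lies around it
- chest: blue steel instrument box with a grey lid, fixed to the bench, 300 x 300 mm, 90 mm high; origin at the centre of its underside; its front, with deck and lock, to its -x, the lid behind. Deck and lid top are 90 mm above the bench. The lock starts at (-95, -33) mm from the box's centre, its underside 93.5 mm above the bench, turned as the box
- mat: black rubber mat, fixed, 260 mm (its x) x 200 mm (its y) x 2 mm, origin at the centre of its underside; on the left or the right of the box
- cutters: side cutters with red handles, about 135 mm long, 13 mm high, lying on the mat; leave alone
- screw_bin: black open bin of screws, 120 x 160 x 60 mm, on the bench on the side away from the mat; leave alone
- solder_reel: reel of solder, 56 mm across, 40 mm high, standing on the box's lid; leave alone
Not all that is in view belongs to the job. Leave any brown or pink look-alike of the lock alone.

How it is judged:
By the outcome, as a careful person would: the job done as asked, in the order asked, and still so for the second after the job is handed in, while the arm keeps its last pose, push and grip.
It also fails if it takes over 67 s, if anything falls off the work surface, if the arm or the gripper's body presses on something with over 40 N, if the wrist force passes 120 N, or if a joint passes its speed limit or range.

## Robot

A 6-joint arm with a two-finger parallel gripper is mounted at the origin on the work surface. World frame = base frame: x ahead of the robot, y to its left, z up, the work surface at z = 0. Lengths are in mm, angles in degrees, forces in N, time in s.
With the tool pointing down it reaches from about 350 to 875 mm from the base axis. Payload 4.2 kg.
Tool frame: the origin (TCP) lies midway between the tips of the shut fingers; the grasp point (between the pads) lies 19 mm behind it; z points along the fingers, y is the line along which they close (so a half turn about z gives the same grasp; the last joint's range is limited). The gripper opens to 87 mm and grips with 3 to 60 N. Pads are 19 mm wide; open, the fingers measure 117 mm over their backs; the gripper's body (75 mm by 190 mm) begins 51 mm behind the grasp point.
Start: joints at [87.812, 22.042, 0.453, 0, -68.411, -14.817], TCP at [182.756, 597.662, 222.55] pointing down, gripper open.
Joint ranges: [-179.83, 179.83], [-69.29, 118.12], [-61.27, 80.66], [-181.25, 117.63], [-171.15, -9.14], [-177.46, 177.46]. Speed limits (degrees/s): [159.86, 159.86, 180, 180, 180, 180].

## Interface

Orientations are given as [roll, pitch, yaw] about the fixed x, y, z axes, in that order (R = Rz(yaw) Ry(pitch) Rx(roll)).
In Python, from bench import read_state, imaging, job gives the robot as it stands.
- The arm moves only by the tool servo_tool, never from a script. Its argument "deltas" is a list of rows, each a list of 7 numbers: the opening, from 0 (shut) to 1 (fully open), then the shift along the tool's x, y, z scaled (see below), then the turn, a rotation vector about the tool's x, y, z scaled (see below). A call has 1 to 20 rows; each row is the pose to reach, as a shift and turn from the pose commanded when the call began, along the tool's axes at that moment; what a row does not reach only later rows make up. The controller multiplies each number of a shift by 0.3 m and each number of a turn by 45 degrees. A row lasts 1/10 s, in which the tool goes at most 50 mm and 8.59 degrees, less where a joint would pass 70% of its speed; a pose out of reach is approached as far as the arm can. A call with a number of a shift or a turn outside -1 to 1 is refused whole. A call with a gripper value outside its range is refused whole. The fingers move at their own pace and stop on an object; "force" is the grip in N (left out, the last holds). Time passes only in rows, so rows that repeat a pose let the fingers close. It gives the time, the measured TCP pose, the force, the opening and the grip force at its end, in the units of the state.
- read_state(): the state, without advancing time (a new reading comes with each control period).
- imaging.snapshot(name): name is "scene" or "top" or "wrist"; returns the picture (400x640x3 uint8, red, green, blue); there is no depth.
- imaging.calibration(name): a dict with "K" (3x3 intrinsics, pixels), "k1" (the pictures are not rectified: a ray, as slopes to the right and down, at radius r is drawn at 1 + k1 r^2 times it, then the intrinsics apply), "pose" (4x4, takes a point from camera to world coordinates). Camera axes: x right, y up, looking along -z (the intrinsics and any distortion apply to the point x, -y, -z); pixel columns grow to the right and rows downward; lengths in mm; the calibration is good to about 2 mm. A picture is of the moment at which its call begins: read the wrist's pose just before it. calibration takes no time and is no camera call; for the wrist camera it gives the pose at the moment of the call.
- job.close_job(): hands the job in; it is judged then, once.
The state is a dict: "time": time; "joints": joint angles; "joint_vel": joint speeds; "joint_torque": joint torques, N m; "ee_pos": TCP position; "orientation": TCP orientation; "force": force on the tool from outside, world axes, zero at the start; "ft_torque": the same for the moment, N m; "finger_gap": finger opening in mm; "finger_force": force on a finger pad.
Only numpy, scipy, OpenCV 4.12 (cv2) and the standard library are available. Lean on these libraries where they do the work, as an engineer would, in place of code of your own. Each camera call takes 0.05 s, during which the arm holds its last target. There are 200 camera calls.

## Working session

There is one attempt and no reset: what is moved stays moved. The work goes in short steps, Python scripts to look and compute and a tool call to move; the robot and the scene stay as the last step left them, time stands still between calls to the robot, and variables do not carry over. Pictures are saved under pics/ and viewed, at most 10 in all, crops included, and the job is handed in when it is done.

Besides the shell and the picture viewer there is one more tool, called after "Emit:" as name(argument=value, ...) on one line, values as JSON. servo_tool: Moves the arm, as the interface text tells. Its arguments: {"type":"object","properties":{"deltas":{"type":"array","items":{"type":"array","items":{"type":"number"}}},"force":{"type":"number"}},"required":["deltas"]}

```bash
mkdir -p pics; cat > h.py <<'E'
import numpy as np, cv2
from bench import read_state, imaging, job
from scipy.spatial.transform import Rotation as R
def ray(cal,u,v):
    K=np.array(cal["K"]);k=cal["k1"];P=np.array(cal["pose"])
    d=np.array([(u-K[0,2])/K[0,0],(v-K[1,2])/K[1,1]]);s=d.copy()
    for _ in range(20): s=d/(1+k*(s@s))
    return P[:3,3],P[:3,:3]@np.array([s[0],-s[1],-1])
def onz(cal,u,v,z):
    o,d=ray(cal,u,v); return o+d*(z-o[2])/d[2]
def proj(cal,p):
    K=np.array(cal["K"]);P=np.array(cal["pose"])
    q=P[:3,:3].T@(np.array(p)-P[:3,3]); s=np.array([q[0]/-q[2],-q[1]/-q[2]])
    s=s*(1+cal["k1"]*(s@s)); return np.array([K[0,0]*s[0]+K[0,2],K[1,1]*s[1]+K[1,2]])
def snap(n,f=None):
    c=imaging.calibration(n);im=imaging.snapshot(n)
    if f: cv2.imwrite(f,im[:,:,::-1])
    np.savez('/tmp/%s.npz'%n,im=im); return im,c
E
python3 - <<'E'
from h import *
a,c=snap("top");b,d=snap("scene")
cv2.imwrite("pics/top0.png",a[:,:,::-1]);cv2.imwrite("pics/scene0.png",b[:,:,::-1])
for x in(c,d): print(np.round(x["pose"],2).tolist(),x["K"],x["k1"])
print(read_state())
E
```

```text
[[-0.01, 1.0, -0.1, 436.59], [-1.0, -0.01, -0.01, -1.34], [-0.01, 0.1, 1.0, 1288.34], [0.0, 0.0, 0.0, 1.0]] [[494.71633878   0.         320.00842116]
 [  0.         494.71633878 196.83165254]
 [  0.           0.           1.        ]] -0.05369622556231874
[[-0.24, -0.82, 0.52, 1239.43], [0.97, -0.19, 0.14, 179.0], [-0.01, 0.54, 0.84, 1235.42], [0.0, 0.0, 0.0, 1.0]] [[473.45516973   0.         321.80075055]
 [  0.         473.45516973 192.12167213]
 [  0.           0.           1.        ]] -0.11432297035279379
{'time': 0.1, 'joints': array([ 8.78105496e+01,  2.20858144e+01,  3.89515245e-01, -2.66796289e-02,
       -6.84123532e+01, -1.48177048e+01]), 'joint_vel': array([-0.11855249, -0.22825085,  0.15200929,  0.07920911, -0.0877624 ,
        0.02659656]), 'joint_torque': array([-3.54602744e-04, -3.91690671e+01,  1.87933874e+01,  4.23182353e+00,
        1.34506871e-02, -7.46480578e-05]), 'ee_pos': array([182.61471796, 597.16840523, 221.58419954]), 'orientation': array([ 1.79888619e+02, -3.82261587e-03, -1.70169911e+01]), 'force': array([0.36456361, 0.69064791, 0.46228629]), 'ft_torque': array([ 0.03739548, -0.01206108,  0.02492744]), 'finger_force': 0.0, 'finger_gap': 86.84411229500505}
```

View pics/top0.png

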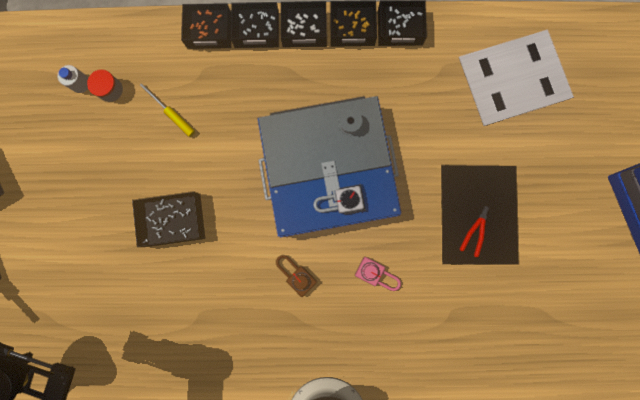

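View pics/scene0.png

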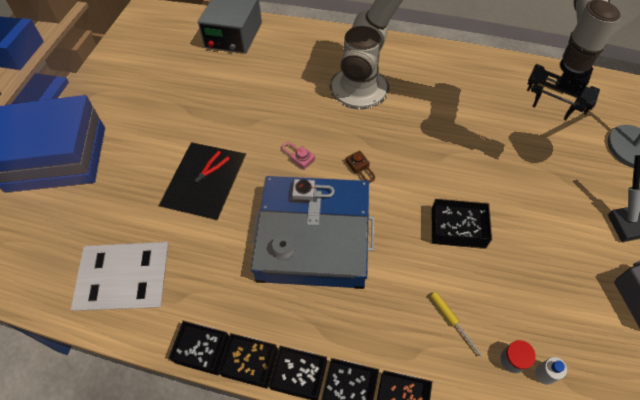

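The lock that fits is the silver one on the blue deck at top (349,200), with its shackle to the left. The look-alikes on the bench, brown at (298,275) and pink at (372,272), are to be left alone. The mat with the cutters is on the right at (480,215). The screw bin is at (170,220) and the reel at (352,122). I'll confirm in an enlarged crop and measure.

```bash
python3 - <<'E'
from h import *
im=np.load('/tmp/top.npz')['im'];c=imaging.calibration("top")
cv2.imwrite("pics/crop0.png",cv2.resize(im[155:245,260:410,::-1],None,fx=5,fy=5,interpolation=cv2.INTER_CUBIC))
h=cv2.cvtColor(im,cv2.COLOR_RGB2HSV)
m=cv2.inRange(h,(108,120,60),(125,255,255));m[:,:230]=0;m[:,430:]=0
cs=max(cv2.findContours(m,0,1)[0],key=cv2.contourArea)
r=cv2.minAreaRect(cs);print(r)
w=np.array([onz(c,*p,90) for p in cv2.boxPoints(r)]);print(w.round(1))
print("dial",onz(c,349,199,138).round(1), "mat",[onz(c,*p,2).round(0).tolist() for p in((441,165),(518,166),(518,264),(442,264))])
E
```

```text
((334.83197021484375, 201.07601928710938), (49.640708923339844, 123.78872680664062), 79.69515228271484)
[[ 575.1  135.2   90. ]
 [ 626.  -163.2   90. ]
 [ 506.1 -181.8   90. ]
 [ 455.9  113.8   90. ]]
dial [540.8 -56.1 138. ] mat [[640.0, -306.0, 2.0], [635.0, -510.0, 2.0], [379.0, -498.0, 2.0], [382.0, -300.0, 2.0]]
```

View pics/crop0.png

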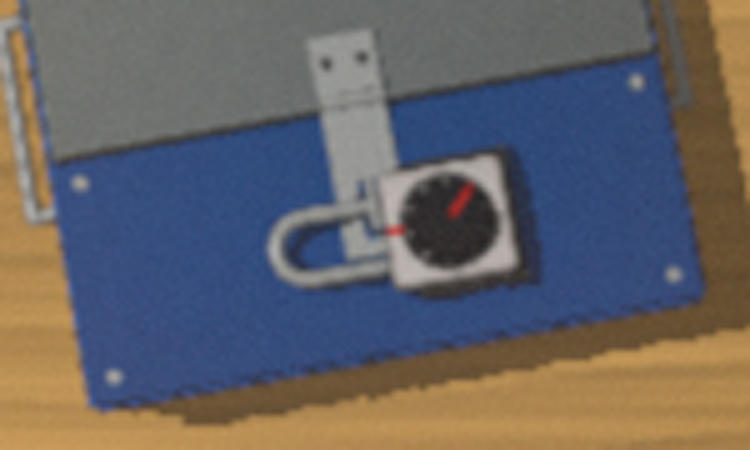

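Confirmed: the crop shows the silver lock, with the dial centre at about (450,220) and the index at (395,230). The red line points to about (472,185), roughly 4 clicks away. Next I'll travel to above it.

```bash
cat >> h.py <<'E'
def plan(p,yaw,f=None):
    s=read_state(); R0=R.from_euler('xyz',s['orientation'],degrees=True)
    if f: p=s['ee_pos']+f*(np.array(p)-s['ee_pos'])
    Rt=R.from_euler('xyz',[180,0,yaw],degrees=True)
    d=R0.inv().apply(np.array(p)-s['ee_pos'])/300; t=(R0.inv()*Rt).as_rotvec(degrees=True)/45
    print('t',s['time'],'delta',d.round(4),'turn',t.round(4),'F',s['force'].round(1),'j',s['joints'].round(1))
E
python3 - <<'E'
from h import *
s=read_state();c=imaging.calibration("wrist")
R0=R.from_euler('xyz',s['orientation'],degrees=True)
P=np.array(c['pose']);print(R0.inv().apply(P[:3,3]-s['ee_pos']),R0.inv().as_matrix()@P[:3,:3],c['K'])
plan([541,-57,260],-80.3,.34)
E
```

```text
[ 8.58348681e+01 -6.11489505e-02 -1.61665610e+02] [[ 5.18735332e-04  9.51606481e-01  3.07318785e-01]
 [ 9.99999773e-01 -3.61765755e-04 -5.67738082e-04]
 [-4.29085826e-04  3.07319010e-01 -9.51606453e-01]] [[313.61254617   0.         315.46880867]
 [  0.         313.61254617 197.80949561]
 [  0.           0.           1.        ]]
t 0.1 delta [ 0.6054  0.5901 -0.0424] turn [ 2.2000e-03 -1.4000e-03  1.4063e+00] F [0.4 0.7 0.5] j [ 87.8  22.1   0.4  -0.  -68.4 -14.8]
```

Emit:
servo_tool(deltas=[[1,0.1,0.1,0,0,0,0.1],[1,0.2,0.2,-0.02,0,0,0.2],[1,0.3,0.3,-0.04,0,0,0.3],[1,0.4,0.4,-0.04,0,0,0.4],[1,0.5,0.5,-0.04,0,0,0.5],[1,0.6,0.6,-0.04,0,0,0.6],[1,0.6,0.6,-0.04,0,0,0.7]])

```text
time: 0.8
ee_pos: [303.1, 368.7, 234.4]
orientation: [179.9, -0.0, -48.9]
force: [0.3, 0.6, 0.3]
finger_gap: 87.1
finger_force: 0.0
```

```bash
python3 -c "
from h import *
plan([541,-57,260],-80.3,.5)"
```

```text
t 0.8 delta [ 0.7954  0.1671 -0.0419] turn [ 0.002  -0.0012  0.6969] F [0.3 0.6 0.3] j [ 70.1   7.  -18.3  -0.  -64.8 -29.1]
```

Emit:
servo_tool(deltas=[[1,0.13,0.03,0,0,0,0.1],[1,0.26,0.06,-0.01,0,0,0.2],[1,0.39,0.09,-0.02,0,0,0.3],[1,0.52,0.11,-0.03,0,0,0.4],[1,0.66,0.14,-0.04,0,0,0.55],[1,0.8,0.17,-0.04,0,0,0.7],[1,0.8,0.17,-0.04,0,0,0.7],[1,0.8,0.17,-0.04,0,0,0.7]])

```text
time: 1.6
ee_pos: [423.1, 158.3, 246.2]
orientation: [180.0, -0.0, -80.1]
force: [-0.4, 0.5, 1.0]
finger_gap: 87.2
finger_force: 0.0
```

```bash
python3 -c "
from h import *
plan([541,-57,260],-80.3)"
```

```text
t 1.6 delta [ 0.7745 -0.264  -0.0462] turn [ 0.001  -0.0001  0.0038] F [-0.4  0.5  1. ] j [ 41.2   3.8 -20.2  -0.  -66.  -31.3]
```

Emit:
servo_tool(deltas=[[1,0.13,-0.04,-0.01,0,0,0],[1,0.26,-0.08,-0.02,0,0,0],[1,0.39,-0.13,-0.03,0,0,0],[1,0.52,-0.17,-0.04,0,0,0],[1,0.65,-0.22,-0.046,0,0,0],[1,0.775,-0.264,-0.046,0,0,0],[1,0.775,-0.264,-0.046,0,0,0],[1,0.775,-0.264,-0.046,0,0,0],[1,0.775,-0.264,-0.046,0,0,0]])

```text
time: 2.5
ee_pos: [541.0, -54.5, 260.1]
orientation: [180.0, 0.0, -79.9]
force: [0.5, 0.2, 0.7]
finger_gap: 86.9
finger_force: 0.0
```

```bash
python3 - <<'E'
from h import *
im,c=snap("wrist")
print(read_state()['ee_pos'],proj(c,[541,-57,138]))
cv2.imwrite("pics/wr0.png",im[:,:,::-1])
h=cv2.cvtColor(im,cv2.COLOR_RGB2HSV)
m=cv2.inRange(h,(0,150,90),(8,255,255))|cv2.inRange(h,(172,150,90),(180,255,255))
n,l,st,ce=cv2.connectedComponentsWithStats(m)
for i in range(1,n):
    if st[i,4]>15: print(st[i],ce[i].round(1))
E
```

```text
[541.01132893 -54.42844412 260.37877982] [316.49771576 189.06148409]
[470 127   6   8  23] [472.3 130.4]
[465 137  10  11  38] [469.3 141.8]
[301 174  14  13  62] [307.4 180.1]
```

View pics/wr0.png

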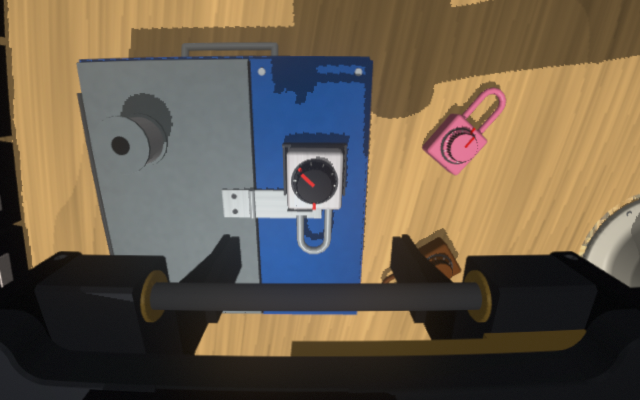

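The wrist view shows the lock body at about (314,180), with its knob centred near (314,182). The red line points up-left to (302,170), the index is at (314,207) and the shackle bow is at (314,250). Now the fine measurement.

```bash
python3 - <<'E'
from h import *
im=np.load('/tmp/wrist.npz')['im'];c=imaging.calibration("wrist")
x0,y0=275,140
cr=im[y0:y0+120,x0:x0+85].astype(int)
h=cv2.cvtColor(im[y0:y0+120,x0:x0+85],cv2.COLOR_RGB2HSV)
red=((cr[...,0]-cr[...,1]>50)&(cr[...,0]-cr[...,2]>40)).astype(np.uint8)
n,l,st,ce=cv2.connectedComponentsWithStats(red)
for i in range(1,n):
    if st[i,4]<5: continue
    ys,xs=np.where(l==i); pts=np.c_[xs+x0,ys+y0]
    z=136 if pts[:,1].mean()<198 else 121.5
    w=np.array([onz(c,*p,z)[:2] for p in pts]); mu=w.mean(0);u,s,v=np.linalg.svd(w-mu)
    t=(w-mu)@v[0]; print(st[i],mu.round(1),'dir',np.degrees(np.arctan2(v[0,1],v[0,0])).round(1),'ends',(mu+v[0]*t.min()).round(1),(mu+v[0]*t.max()).round(1))
sil=((h[...,1]<40)&(h[...,2]>140)).astype(np.uint8)
cs=max(cv2.findContours(sil,0,1)[0],key=cv2.contourArea)
r=cv2.boundingRect(cs);print('sil',r[0]+x0,r[1]+y0,r[2:])
dark=((h[...,2]<75)&(h[...,1]<110)).astype(np.uint8); dark[:12]=0
dark=cv2.morphologyEx(dark,cv2.MORPH_OPEN,np.ones((5,5)))
for q in cv2.findContours(dark,0,1)[0]:
    (a,b),rr=cv2.minEnclosingCircle(q)
    print('dark',a+x0,b+y0,rr,cv2.contourArea(q),onz(c,a+x0,b+y0,132).round(1))
cv2.imwrite("pics/wcrop.png",cv2.resize(im[y0:y0+120,x0:x0+85,::-1],None,fx=5,fy=5,interpolation=cv2.INTER_CUBIC))
E
```

```text
[23 28  4  4 14] [560.1 -72.1] dir 90.0 ends [560.1 -73.7] [560.1 -70.5]
[26 34 14 14 78] [551.1 -63.5] dir 145.6 ends [557.9 -68.1] [544.5 -58.9]
[37 63  4  7 24] [539.6 -33.7] dir 92.6 ends [539.8 -37.3] [539.5 -30.5]
sil 275 153 (68, 100)
dark 314.4000015258789 180.4000015258789 21.95733070373535 1158.0 [544.2 -63.2 132. ]
```

View pics/wcrop.png

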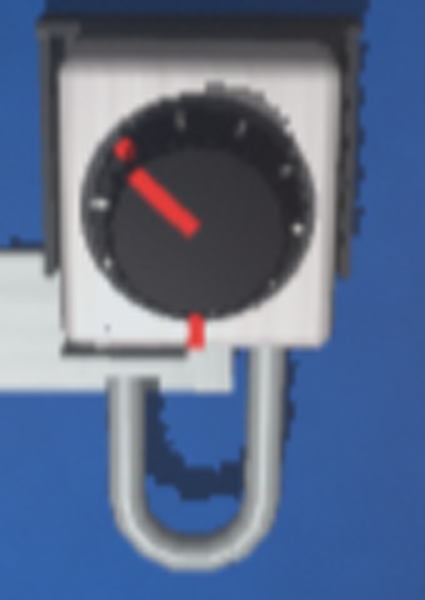

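```bash
python3 - <<'E'
from h import *
c=imaging.calibration("wrist")
f=lambda x,y,z:onz(c,275+x/5-.5+.1,140+y/5-.5+.1,z)
P=dict(knob=f(195.5,234,138),skirt=f(197.5,208,125),bodytop=f(197.5,207.5,121.5),
 bl=f(60,345,121.5),br=f(333,347,121.5),tl=f(60,66,121.5),tr=f(338,66,121.5),tip=f(120,145,125),line0=f(196,232,138),line1=f(135,173,138),
 bow=f(195,570,107.5),idx=f(196,332,121.5))
for k,v in P.items(): print(k,v.round(1))
a=lambda p,q:np.degrees(np.arctan2(*(q-p)[1::-1])).round(1)
print('yaw: left',a(P['bl'],P['tl'])+180-180,'right',a(P['br'],P['tr']),'bow',a(P['bodytop'],P['bow']),'idx',a(P['skirt'],P['idx']),'line',a(P['line0'],P['line1']),'tip',a(P['skirt'],P['tip']))
E
```

```text
knob [544.1 -58.9 138. ]
skirt [544.  -60.6 125. ]
bodytop [543.9 -59.8 121.5]
bl [566.4 -26.3 121.5]
br [511.6 -35.7 121.5]
tl [574.9 -82.9 121.5]
tr [522.2 -92.3 121.5]
tip [561.  -70.3 125. ]
line0 [544.1 -59.3 138. ]
line1 [557.2 -68.6 138. ]
bow [529.2  26.5 107.5]
idx [539.6 -34.  121.5]
yaw: left -81.4 right -79.4 bow 99.7 idx 99.4 line -35.0 tip -29.9
```

```bash
python3 -c "
from h import *
plan([543.5,-59.2,128.5],-80.3)"
```

```text
t 2.55 delta [ 0.0172 -0.0054  0.4396] turn [0.0001 0.0003 0.0097] F [0.4 0.3 0. ] j [ 11.3  12.6  -7.4  -0.  -69.9  -1.2]
```

Emit:
servo_tool(deltas=[[1,0.015,-0.005,0.1,0,0,0.01],[1,0.017,-0.005,0.2,0,0,0.01],[1,0.017,-0.005,0.3,0,0,0.01],[1,0.017,-0.005,0.38,0,0,0.01],[1,0.017,-0.005,0.42,0,0,0.01],[1,0.017,-0.005,0.44,0,0,0.01],[1,0.017,-0.005,0.44,0,0,0.01],[1,0.017,-0.005,0.44,0,0,0.01]], force=6)

```text
time: 3.35
ee_pos: [544.7, -60.3, 129.6]
orientation: [-179.9, -0.0, -80.4]
force: [-0.2, -0.0, 0.7]
finger_gap: 87.2
finger_force: 0.0
```

Emit:
servo_tool(deltas=[[0.5,0,0,0,0,0,0],[0.35,0,0,0,0,0,0],[0.2,0,0,0,0,0,0],[0.2,0,0,0,0,0,0],[0.2,0,0,0,0,0,0],[0.2,0,0,0,0,0,0],[0.2,0,0,0,0,0,0],[0.2,0,0,0,0,0,0]], force=6)

```text
time: 4.15
ee_pos: [543.6, -60.7, 128.3]
orientation: [180.0, -0.0, -80.5]
force: [-0.5, 0.6, 0.4]
finger_gap: 33.4
finger_force: 6.0
```

```bash
python3 -c "
from h import *
print({k:v for k,v in read_state().items() if k!='joints'})
im,c=snap('wrist','pics/wr1.png')"
```

```text
{'time': 4.15, 'joint_vel': array([-0.00582384,  0.01484431,  0.00907603, -0.06966162,  0.13109006,
       -0.01316135]), 'joint_torque': array([ 6.54853717e-02, -3.38856626e+01,  1.58477962e+01,  3.51518355e+00,
        8.77040159e-02,  9.83831211e-03]), 'ee_pos': array([543.61671575, -60.69667183, 128.32741289]), 'orientation': array([ 1.79971967e+02, -4.73392716e-03, -8.04531034e+01]), 'force': array([-0.5382077 ,  0.6222175 ,  0.37796818]), 'ft_torque': array([ 0.04592752,  0.04534557, -0.00050734]), 'finger_force': 6.000045016407967, 'finger_gap': 33.43198497092299}
```

Emit:
servo_tool(deltas=[[0.2,0,0,0,0,0,0],[0.2,0,0,0,0,0,0],[0.2,0,0,0,0,0,-0.14],[0.2,0,0,0,0,0,-0.28],[0.2,0,0,0,0,0,-0.42],[0.2,0,0,0,0,0,-0.56],[0.2,0,0,0,0,0,-0.7],[0.2,0,0,0,0,0,-0.85],[0.2,0,0,0,0,0,-1],[0.2,0,0,0,0,0,-1],[0.2,0,0,0,0,0,-1]], force=12)

```text
time: 5.3
ee_pos: [544.1, -60.5, 128.3]
orientation: [-180.0, -0.0, -35.6]
force: [0.1, 0.8, -1.2]
finger_gap: 33.3
finger_force: 12.0
```

```bash
python3 -c "
from h import *
s=read_state();print(s['force'],s['ft_torque'],s['joints'])"
```

```text
[ 0.11454226  0.82841567 -1.15940096] [ 0.17217754 -0.27941047 -0.01333795] [ 1.06239451e+01  1.96145354e+01 -1.80793196e+01 -6.70346401e-03
 -5.22589089e+01  4.37855760e+01]
```

Gentle forces. Continue the turn.

Emit:
servo_tool(deltas=[[0.2,0,0,0,0,0,-0.14],[0.2,0,0,0,0,0,-0.28],[0.2,0,0,0,0,0,-0.42],[0.2,0,0,0,0,0,-0.56],[0.2,0,0,0,0,0,-0.7],[0.2,0,0,0,0,0,-0.85],[0.2,0,0,0,0,0,-1],[0.2,0,0,0,0,0,-1]])

```text
time: 6.1
ee_pos: [543.8, -60.5, 128.3]
orientation: [-180.0, -0.0, 9.4]
force: [0.4, 1.0, -0.7]
finger_gap: 33.1
finger_force: 12.0
```

Emit:
servo_tool(deltas=[[0.2,0,0,0,0,0,-0.14],[0.2,0,0,0,0,0,-0.28],[0.2,0,0,0,0,0,-0.42],[0.2,0,0,0,0,0,-0.56],[0.2,0,0,0,0,0,-0.7],[0.2,0,0,0,0,0,-0.85],[0.2,0,0,0,0,0,-1],[0.2,0,0,0,0,0,-1],[0.2,0,0,0,0,0,-1]])

```text
time: 7.0
ee_pos: [543.7, -60.0, 128.3]
orientation: [-180.0, -0.0, 54.3]
force: [-0.7, 4.9, 0.7]
finger_gap: 33.2
finger_force: 12.0
```

Emit:
servo_tool(deltas=[[0.4,0,0,0,0,0,0],[0.6,0,0,0,0,0,0],[1,0,0,0,0,0,0],[1,0,0,0,0,0,0],[1,0,0,-0.1,0,0,0],[1,0,0,-0.2,0,0,0],[1,0,0,-0.3,0,0,0.15],[1,0,0,-0.4,0,0,0.3],[1,0,0,-0.43,0,0,0.45],[1,0,0,-0.43,0,0,0.6],[1,0,0,-0.43,0,0,0.8],[1,0,0,-0.43,0,0,1],[1,0,0,-0.43,0,0,1]])

```text
time: 8.3
ee_pos: [543.6, -61.0, 257.4]
orientation: [180.0, 0.0, 9.5]
force: [0.3, 0.2, 0.1]
finger_gap: 86.9
finger_force: 0.0
```

Emit:
servo_tool(deltas=[[1,0,0,0,0,0,0.15],[1,0,0,0,0,0,0.3],[1,0,0,0,0,0,0.45],[1,0,0,0,0,0,0.6],[1,0,0,0,0,0,0.8],[1,0,0,0,0,0,1],[1,0,0,0,0,0,1]])

```text
time: 9.0
ee_pos: [543.7, -60.8, 257.3]
orientation: [180.0, 0.0, -35.4]
force: [-0.3, -0.4, 0.4]
finger_gap: 87.0
finger_force: 0.0
```

Emit:
servo_tool(deltas=[[1,0,0,0,0,0,0.15],[1,0,0,0,0,0,0.3],[1,0,0,0,0,0,0.45],[1,0,0,0,0,0,0.6],[1,0,0,0,0,0,0.8],[1,0,0,0,0,0,1],[1,0,0,0,0,0,1],[1,0,0,0,0,0,1]])

```text
time: 9.8
ee_pos: [543.7, -60.7, 257.3]
orientation: [180.0, -0.0, -80.2]
force: [0.5, 0.2, -0.2]
finger_gap: 86.8
finger_force: 0.0
```

```bash
python3 - <<'E'
from h import *
s=read_state();print(s['time'],s['ee_pos'],s['orientation'],s['force'])
im,c=snap("wrist")
u,v=proj(c,[543.5,-59.5,125]).astype(int);print(u,v)
cr=im[v-50:v+70,u-50:u+50]
cv2.imwrite("pics/wr2.png",cv2.resize(cr[:,:,::-1],None,fx=5,fy=5,interpolation=cv2.INTER_CUBIC))
E
```

```text
9.8 [543.72510226 -60.74199505 257.3299604 ] [ 1.79994634e+02 -3.58069982e-03 -8.01682320e+01] [ 0.53771648  0.1926612  -0.15871175]
316 189
```

View pics/wr2.png

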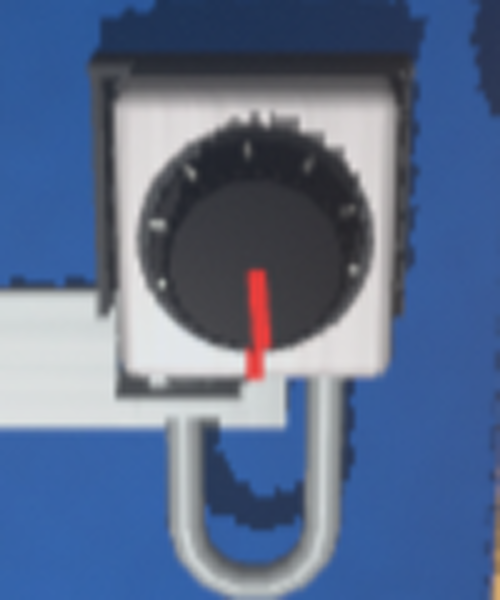

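The line now points at the mark, from (257,270) to (264,350) with the index at (255,365). It looks a few degrees past, so I'll measure that.

```bash
cat > ang.py <<'E'
from h import *
im,c=snap("wrist")
u,v=proj(c,[543.5,-59.5,125]).astype(int)
cr=cv2.resize(im[v-50:v+70,u-50:u+50],None,fx=4,fy=4,interpolation=cv2.INTER_CUBIC).astype(int)
red=((cr[...,0]-cr[...,1]>60)&(cr[...,0]-cr[...,2]>50))
f=lambda x,y,z:onz(c,u-50+(x+.5)/4-.5,v-50+(y+.5)/4-.5,z)
ys=np.where(red.any(1))[0]; rows={y:np.where(red[y])[0].mean() for y in ys}
for y in ys[::8]: print(y,round(rows[y],1))
n=len(ys); a,b=ys[n//10],ys[int(n*.6)]
yy=np.arange(a,b+1);yy=[y for y in yy if y in rows];k,q=np.polyfit(yy,[rows[y] for y in yy],1)
A,B=f(k*a+q,a,138),f(k*b+q,b,138);d=B-A
print('line angle',np.degrees(np.arctan2(d[1],d[0])),'want ~99.7')
E
python3 ang.py
```

```text
215 205.5
223 205.5
231 205.5
239 206.5
247 207.0
255 208.0
263 208.5
271 209.0
279 206.0
287 203.5
295 204.0
303 204.0
line angle 104.38953953048363 want ~99.7
```

Emit:
servo_tool(deltas=[[1,0,0,0.12,0,0,0],[1,0,0,0.24,0,0,0],[1,0,0,0.34,0,0,0],[1,0,0,0.4,0,0,0],[0.7,0,0,0.43,0,0,0],[0.4,0,0,0.43,0,0,0],[0.2,0,0,0.43,0,0,0],[0.2,0,0,0.43,0,0,0],[0.2,0,0,0.43,0,0,0],[0.2,0,0,0.43,0,0,0],[0.2,0,0,0.43,0,0,0],[0.2,0,0,0.43,0,0,0.05],[0.2,0,0,0.43,0,0,0.105],[0.2,0,0,0.43,0,0,0.105],[0.2,0,0,0.43,0,0,0.105],[0.2,0,0,0.43,0,0,0.105]], force=12)

```text
time: 11.5
ee_pos: [543.3, -60.8, 128.6]
orientation: [179.9, -0.0, -85.1]
force: [-2.7, 0.1, 4.4]
finger_gap: 33.7
finger_force: 12.0
```

Emit:
servo_tool(deltas=[[0.4,0,0,0,0,0,0],[0.6,0,0,0,0,0,0],[0.8,0,0,0,0,0,0],[1,0,0,0,0,0,0],[1,0,0,-0.12,0,0,0],[1,0,0,-0.24,0,0,0],[1,0,0,-0.36,0,0,-0.1],[1,0,0,-0.43,0,0,-0.105],[1,0,0,-0.43,0,0,-0.105],[1,0,0,-0.43,0,0,-0.105]])

```text
time: 12.5
ee_pos: [543.7, -60.4, 257.1]
orientation: [-180.0, 0.0, -80.5]
force: [-0.7, -0.6, 0.6]
finger_gap: 86.2
finger_force: 0.0
```

```bash
python3 ang.py; python3 -c "
from h import *
print(read_state()['ee_pos'])
plan([543.5-58*.168,-60.2+58*.986,180],-80.3)"
```

```text
214 202.0
222 202.0
230 202.0
238 202.5
246 202.5
254 202.5
262 202.5
270 203.0
278 203.5
286 202.5
294 203.0
302 202.0
line angle 100.2289910213499 want ~99.7
[543.180533   -60.4993118  256.17570395]
t 12.55 delta [-0.194  -0.0012  0.2541] turn [ 0.0022  0.0009 -0.0038] F [ 0.8  0.4 -0.5] j [ 10.6  13.1  -7.4  -0.  -69.6  -1.1]
```

Dial set. Next the shackle.

Emit:
servo_tool(deltas=[[1,-0.08,0,0.1,0,0,0],[1,-0.16,0,0.2,0,0,0],[1,-0.195,0,0.3,0,0,0],[0.8,-0.195,0,0.38,0,0,0],[0.75,-0.195,0,0.45,0,0,0],[0.75,-0.195,0,0.5,0,0,0],[0.75,-0.195,0,0.53,0,0,0],[0.75,-0.195,0,0.536,0,0,0],[0.75,-0.195,0,0.536,0,0,0]], force=25)

```text
time: 13.45
ee_pos: [534.0, -3.1, 96.2]
orientation: [180.0, -0.0, -80.5]
force: [-0.1, 0.9, 0.5]
finger_gap: 65.5
finger_force: 0.0
```

Emit:
servo_tool(deltas=[[0.5,0,0,0,0,0,0],[0.3,0,0,0,0,0,0],[0.3,0,0,0,0,0,0],[0.3,0,0,0,0,0,0],[0.3,0,0,0,0,0,0],[0.3,0,0,0,0,0,0]], force=25)

```text
time: 14.05
ee_pos: [533.7, -2.9, 96.8]
orientation: [180.0, 0.0, -80.5]
force: [-1.8, 1.0, 2.3]
finger_gap: 36.7
finger_force: 25.0
```

Emit:
servo_tool(deltas=[[0.3,-0.01,0,0,0,0,0],[0.3,-0.02,0,0,0,0,0],[0.3,-0.03,0,0,0,0,0],[0.3,-0.04,0,0,0,0,0],[0.3,-0.05,0,0,0,0,0],[0.3,-0.06,0,0,0,0,0],[0.3,-0.067,0,0,0,0,0],[0.3,-0.067,0,0,0,0,0],[0.3,-0.067,0,0,0,0,0]])

```text
time: 14.95
ee_pos: [530.7, 17.3, 96.5]
orientation: [-180.0, 0.0, -80.5]
force: [-0.3, 0.3, 0.0]
finger_gap: 36.9
finger_force: 25.0
```

Emit:
servo_tool(deltas=[[0.3,-0.005,0,0,0,0,0],[0.3,-0.01,0,0,0,0,0],[0.3,-0.013,0,0,0,0,0],[0.3,-0.013,0,0,0,0,0],[0.3,-0.013,0,0,0,0,0]])

```text
time: 15.45
ee_pos: [530.1, 20.5, 96.6]
orientation: [180.0, -0.0, -80.5]
force: [0.2, -4.7, -0.8]
finger_gap: 37.0
finger_force: 25.0
```

Emit:
servo_tool(deltas=[[0.3,-0.005,0,0,0,0,0],[0.3,-0.01,0,0,0,0,0],[0.3,-0.01,0,0,0,0,0],[0.3,-0.01,0,0,0,0,0]])

```text
time: 15.85
ee_pos: [530.0, 20.8, 96.7]
orientation: [179.9, -0.2, -80.4]
force: [5.1, -15.8, -2.3]
finger_gap: 37.0
finger_force: 25.0
```

```bash
python3 - <<'E'
from h import *
s=read_state();print(s['force'],s['ee_pos'])
for n in("top","wrist"):
    im,c=snap(n)
    if n=="top": a=cv2.resize(im[175:230,300:380],(640,440),interpolation=cv2.INTER_CUBIC)
    else: cv2.imwrite("pics/w3.png",im[:,:,::-1])
E
```

```text
[  5.08775188 -15.75410202  -2.3463493 ] [529.99357104  20.75257884  96.65654337]
```

View pics/w3.png

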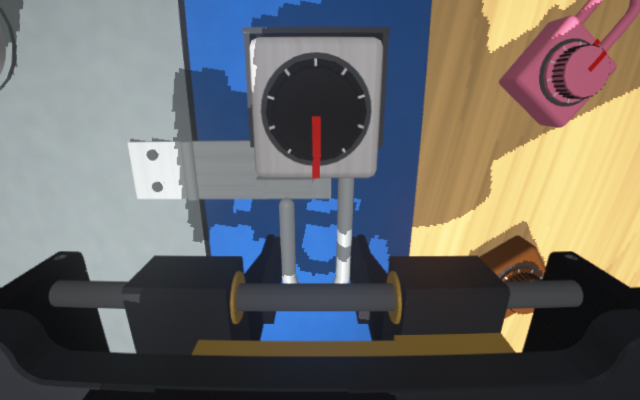

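The shackle is out to its end stop: the short leg's tip is at (288,200), clear of the staple, and the line is at the index at (317,175). The pull ended at 16 N. I'll ease back, release, and regrip the body over the rails.

Emit:
servo_tool(deltas=[[0.3,0.005,0,0,0,0,0],[0.3,0.01,0,0,0,0,0],[0.3,0.014,0,0,0,0,0],[0.3,0.014,0,0,0,0,0],[0.3,0.014,0,0,0,0,0],[0.5,0.014,0,0,0,0,0],[0.7,0.014,0,0,0,0,0],[0.75,0.014,0,0,0,0,0],[0.75,0.014,0,0,0,0,0],[0.75,0.014,0,-0.1,0,0,0],[1,0.014,0,-0.22,0,0,0],[1,0.014,0,-0.34,0,0,0],[1,0.1,0,-0.34,0,0,0],[1,0.2,0,-0.34,0,0,0],[1,0.26,0,-0.34,0,0,0],[1,0.26,0,-0.34,0,0,0],[1,0.26,0,-0.34,0,0,0]])

```text
time: 17.65
ee_pos: [542.4, -53.5, 198.4]
orientation: [180.0, 0.0, -80.5]
force: [-0.2, -0.2, 0.4]
finger_gap: 87.0
finger_force: 0.0
```

```bash
python3 -c "
from h import *
plan([543.4,-60,108.3],-80.3)"; python3 ang.py
```

```text
t 17.65 delta [2.210e-02 1.000e-04 3.003e-01] turn [ 0.0004  0.0002 -0.0046] F [-0.2 -0.2  0.4] j [ 11.4  15.4 -13.   -0.  -61.7  -1.9]
241 199.5
249 199.0
257 199.0
265 199.0
273 199.0
281 200.0
289 199.5
297 200.0
305 200.0
313 200.0
321 199.0
329 199.0
337 198.5
line angle 100.88317267683271 want ~99.7
```

Emit:
servo_tool(deltas=[[1,0.01,0,0.08,0,0,0],[1,0.022,0,0.16,0,0,0],[1,0.022,0,0.23,0,0,0],[1,0.022,0,0.28,0,0,0],[1,0.022,0,0.3,0,0,0],[1,0.022,0,0.3,0,0,0],[0.7,0.022,0,0.3,0,0,0],[0.55,0.022,0,0.3,0,0,0],[0.5,0.022,0,0.3,0,0,0],[0.5,0.022,0,0.3,0,0,0],[0.5,0.022,0,0.3,0,0,0],[0.5,0.022,0,0.3,0,0,0]], force=25)

```text
time: 18.9
ee_pos: [543.7, -59.8, 108.9]
orientation: [-180.0, -0.0, -80.5]
force: [-1.3, 0.0, 1.4]
finger_gap: 55.7
finger_force: 25.0
```

Gap 55.7 mm matches the 56 mm body. Squeeze harder and lift slowly.

Emit:
servo_tool(deltas=[[0.4,0,0,0,0,0,0],[0.4,0,0,0,0,0,0],[0.4,0,0,0,0,0,0],[0.4,0,0,-0.008,0,0,0],[0.4,0,0,-0.016,0,0,0],[0.4,0,0,-0.03,0,0,0],[0.4,0,0,-0.05,0,0,0],[0.4,0,0,-0.07,0,0,0]], force=45)

```text
time: 19.7
ee_pos: [543.6, -59.6, 129.9]
orientation: [180.0, 0.0, -80.5]
force: [0.1, 0.5, -3.9]
finger_gap: 55.3
finger_force: 45.0
```

```bash
python3 -c "
from h import *
s=read_state();print(s['ee_pos'],s['force'],s['ft_torque'],s['finger_gap'])"
```

```text
[543.60267221 -59.62662935 129.90891734] [ 0.12724492  0.4595117  -3.90520628] [ 0.01230667 -0.06356017 -0.0011078 ] 55.253731062904535
```

Emit:
servo_tool(deltas=[[0.4,0,0,-0.06,0,0,0],[0.4,0,0,-0.12,0,0,0],[0.4,0,0,-0.18,0,0,0],[0.4,0,0,-0.24,0,0,0],[0.4,0,0,-0.3,0,0,0],[0.4,0,0,-0.34,0,0,0],[0.4,0,0,-0.36,0,0,0],[0.4,0,0,-0.36,0,0,0],[0.4,0,0,-0.36,0,0,0]])

```text
time: 20.6
ee_pos: [543.1, -59.7, 236.7]
orientation: [179.9, 0.0, -80.5]
force: [-0.2, -0.6, -4.1]
finger_gap: 55.3
finger_force: 45.0
```

```bash
python3 -c "
from h import *
plan([510,-425,240],-80.3,.5)"
```

```text
t 20.6 delta [ 0.5913  0.1552 -0.0055] turn [ 0.002   0.0007 -0.0037] F [-0.2 -0.6 -4.1] j [ 10.7  13.8  -9.3  -0.  -66.9  -1.2]
```

Emit:
servo_tool(deltas=[[0.4,0.04,0.01,0,0,0,0],[0.4,0.1,0.03,0,0,0,0],[0.4,0.18,0.05,0,0,0,0],[0.4,0.27,0.07,0,0,0,0],[0.4,0.36,0.09,0,0,0,0],[0.4,0.45,0.12,0,0,0,0],[0.4,0.54,0.14,0,0,0,0],[0.4,0.6,0.155,0,0,0,0]])

```text
time: 21.4
ee_pos: [526.7, -247.2, 236.4]
orientation: [179.9, 0.0, -80.5]
force: [1.2, 0.7, -3.1]
finger_gap: 55.6
finger_force: 45.0
```

Emit:
servo_tool(deltas=[[0.4,0.09,0.02,0,0,0,0],[0.4,0.18,0.05,0,0,0,0],[0.4,0.27,0.07,0,0,0,0],[0.4,0.36,0.09,0,0,0,0],[0.4,0.45,0.12,0,0,0,0],[0.4,0.52,0.14,0,0,0,0],[0.4,0.57,0.15,0,0,0,0],[0.4,0.6,0.155,0,0,0,0],[0.4,0.6,0.155,0,0,0,0],[0.4,0.6,0.155,0,0,0,0],[0.4,0.6,0.155,0,0,0,0],[0.4,0.6,0.155,0,0,0,0],[0.4,0.6,0.155,0,0,0,0],[0.4,0.6,0.155,0,0,0,0]])

```text
time: 22.8
ee_pos: [511.8, -429.8, 237.8]
orientation: [-180.0, -0.0, -80.4]
force: [0.8, 0.5, -3.1]
finger_gap: 55.6
finger_force: 45.0
```

```bash
python3 - <<'E'
from h import *
s=read_state();print(s['ee_pos'],s['orientation'],s['joint_vel'].round(2),s['force'],s['finger_gap'],s['time'])
a,c=snap("scene");b,_=snap("wrist")
cv2.imwrite("pics/fin.png",np.hstack([cv2.resize(a[60:310,100:400],(400,333)),cv2.resize(b,(400,250)) if 0 else cv2.resize(b[:333,120:520],(400,333))])[:,:,::-1])
E
```

```text
[ 511.76495601 -429.81365957  237.78104606] [-1.79987544e+02 -9.55594368e-03 -8.04185549e+01] [-0.2   0.06 -0.01  0.09 -0.06  0.01] [ 0.8017334   0.5093938  -3.06034779] 55.57403728108674 22.8
```

View pics/fin.png

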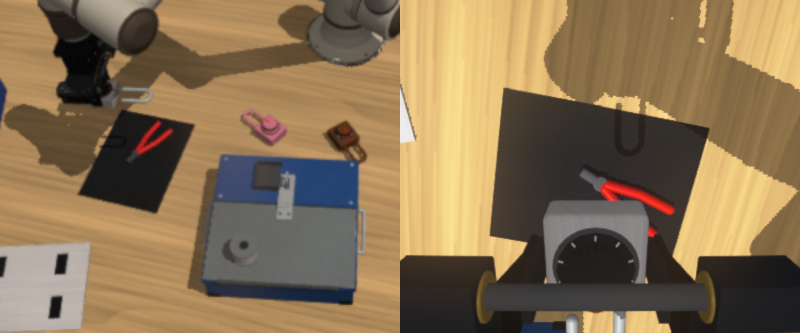

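The left half of the picture shows the lock held level over the mat, with its shackle out at (130,97) and the tray on the box empty. The cutters are still on the mat and the reel and look-alikes are in place. The right half shows the lock level, dial up, at (597,250). The underside is about 22 cm above the bench.

```bash
python3 -c "
from h import *
print(job.close_job())"
```

```text
the job is handed in; nothing more can be done
None
```

The job is handed in: the dial is set to the mark, and the open lock is off the hasp, held still in the gripper dial up, about 22 cm above the mat, at about 23 s of the 67 s allowed.

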